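Tip the battery pack into its charging dock

ROBOT

A 6-joint arm with a two-finger parallel gripper is mounted at the origin on the work surface. World frame = base frame: x ahead of the robot, y to its left, z up, the work surface at z = 0. Lengths are in m, angles in rad, forces in N, time in s.
With the tool pointing down it reaches from about 0.325 to 0.775 m from the base axis. Payload 5.5 kg.
Tool frame: the origin (TCP) lies at the very end of the fingers, on their centre line; the grasp point (between the pads) lies 19 mm behind it; z points along the fingers, y is the direction in which the jaws open and shut (so a half turn about z gives the same grasp; the last joint's range is limited). The gripper opens to 85 mm and grips with 20 to 120 N. Pads are 22 mm wide; open, the fingers measure 114 mm over their backs; the gripper's body (76 mm by 85 mm) begins 54 mm behind the grasp point. The pads swing forward as they close: fully open they stand 13 mm farther back than shut.
Start: joints at [-1.165, 0.091, 1.231, -0, 1.82, -0.057], TCP at [0.268, -0.537, 0.231] pointing down, gripper open.
Joint ranges: [-2.87, 2.87], [-0.86, 2.18], [0.17, 2.46], [-1.51, 4.65], [0.06, 2.69], [-2.65, 2.65]. Speed limits (rad/s): [2.57, 2.57, 3.01, 3.14, 3.14, 3.14].

INTERFACE

Orientations are given as a 3x3 rotation matrix whose columns are the frame's x, y, z axes.
In Python, from cell import bot, camera, ticket gives the robot as it stands.
- The arm moves only by the tool send_rows, never from a script. Its argument "targets" is a list of rows, each a list of 7 numbers: the shift along the world's x, y, z in m, then the turn, a rotation vector about the world's x, y, z in rad, then the closure, from 0 (fully open) to 1 (shut). In form: [[dx, dy, dz, ax, ay, az, grip], ...]. A call has 1 to 10 rows; each row is the pose to reach, as a shift and turn from the pose commanded when the call began; what a row does not reach only later rows make up. A row lasts 1/8 s, in which the tool goes at most 62.5 mm and 10.7 degrees, less where a joint would pass 70% of its speed; a pose out of reach is approached as far as the arm can. A call with a gripper value outside its range is refused whole. The fingers move at their own pace and stop on an object; "squeeze" is the grip in N (left out, the last holds). Time passes only in rows, so rows that repeat a pose let the fingers close. It gives the time, the measured TCP pose, the force and the opening at its end, in the units of the state.
- bot.state(): the state, without advancing time (a new reading comes with each control period).
- camera(name): name is "scene" or "top" or "wrist"; returns a dict with "pixels" (480x640x3 uint8, red, green, blue), "intrinsics" (3x3 intrinsics, pixels), "world_from_camera" (4x4, takes a point from camera to world coordinates). Camera axes: x right, y up, looking along -z (the intrinsics and any distortion apply to the point x, -y, -z); pixel columns grow to the right and rows downward; lengths in m; the calibration is good to about 2 mm. A picture is of the moment at which its call begins. There is no depth.
- ticket.job_done(): hands the job in, once; it reports no verdict.
The state is a dict: "clock": time; "qpos": joint angles; "qd": joint speeds; "joint_efforts": joint torques, N m; "ee_pos": TCP position; "tool_rot": TCP orientation; "contact_force": force on the tool from outside, world axes, zero at the start; "ft_torque": the same for the moment, N m; "width": finger opening in m.
Only numpy, scipy, OpenCV 4.12 (cv2) and the standard library are available. Lean on these libraries where they do the work, as an engineer would, in place of code of your own. Each camera call takes 0.05 s, during which the arm holds its last target. There are 200 camera calls.

TASK

Load the standing battery pack into the charging dock without lifting it: slide it upright along the bench until its foot meets the front edge of the dock's low deck, then push high on it so that it tips over that edge onto its side with its contact end towards the dock's end wall, and slide it fully home, flat against that wall with the sprung contacts pressed right in. Push gently all the while (its case cracks above about 20 N), do not knock it flying, and leave it lying square between the side guides. Leave everything else on the bench alone.

Things in the scene. Friction and masses are not known exactly. Their poses are not given: they have to be found in the camera images.
- dock: grey charging dock, fixed to the bench. Origin on the bench at the middle of its deck's front edge; x points into the dock, z up. Deck: flat, smooth, 146 mm deep, 188 mm wide, top 14 mm above the bench. Side guides at y = +-82 to 94 mm (from x = 27) stand 10 mm above the deck. Housing 68 mm high on its left (y 99 to 187). End wall across the deck, 42 mm above it: clamped at x = 104 to 124 mm, as last set
- deck_edge (a point): middle of the top of the deck's sheer front edge, 14 mm above the bench: the low stop for the pack's foot, and the edge it tips over
- pack_center (a point): centre (half-way up) and centre of mass of the black battery pack, a closed smooth plastic block of 0.6 to 1 kg standing loose on the bench in front of the deck: 66 mm thick (own x, towards the dock), 140 mm wide (own y), 96 mm high (own z). Lying on the deck its centre is 47 mm above the bench and its own z points along the dock's x. Sliding it takes 2 to 5 N
- pack_top (a point): middle of the pack's top end with two flush brass contact strips, 48 mm from its centre along its own z. Just tipped, the pack still lies 20 to 70 mm short of home; home is where this end bears on the rigid end wall, whose place is not measured: feel for it
- pack_foot (a point): middle of the pack's lower edge on the side towards the dock (33 mm from its middle along its own x, at its underside); at the dock's x = 0 when the foot meets the deck's edge
- contacts (a joint): sprung contact bar in the end wall (66 mm wide, 12 mm high, centre 41 mm above the bench): 0 = sticking out 6 mm from the wall, 0.006 m = flush with the wall (pack home). Its spring is soft, about 1 N, too weak to move the pack back
- union: small brass pipe union, 26 mm across, 41 mm high, standing on the bench to the right of the pack; leave alone
- acrylic: clear plastic block 15 x 100 x 60 mm standing to the right of the dock; leave alone
- driver: screwdriver, 190 mm long, lying to the left of and before the pack; leave alone
- tape: roll of tape, 96 mm across and 24 mm high, lying to the right of the pack; leave alone
- wrench: wrench, 220 mm long, lying at the right of the bench; leave alone
- tub: white round tub, 104 mm across and 95 mm high, standing to the left of the dock; leave alone

How it is judged:
By the outcome, as a careful person would: the job done as asked, in the order asked, and still so for the second after the job is handed in, with the robot touching nothing.
It also fails if it takes over 51 s, if anything falls off the work surface, if the arm or the gripper's body presses on something with over 40 N, if the wrist force passes 120 N, or if a joint passes its speed limit or range.

## Working session

There is one attempt and no reset: what is moved stays moved. The work goes in short steps, Python scripts to look and compute and a tool call to move; the robot and the scene stay as the last step left them, time stands still between calls to the robot, and variables do not carry over. Pictures are saved under pics/ and viewed, about 8 in all and at most 12, crops included, and the job is handed in when it is done.

Besides the shell and the picture viewer there is one more tool, called after "Call:" as name([rows], argument=value, ...), one row to a line, values as JSON. send_rows: Moves the arm, as the interface text tells. Its arguments: {"type":"object","properties":{"targets":{"type":"array"},"squeeze":{"type":"number"}},"required":["targets"]}

```bash
ls; mkdir -p pics; python3 - <<'E'
from cell import bot,camera
import cv2,json,numpy as np
print(bot.state())
for n in ("scene","top"):
    c=camera(n); cv2.imwrite(f"pics/{n}0.png",c["pixels"][:,:,::-1]); print(n,c["intrinsics"],c["world_from_camera"],[k for k in c])
E
```

```text
pics
{'clock': 0.0, 'qpos': array([-1.16471136e+00,  9.18713898e-02,  1.23189175e+00,  2.77925029e-05,
        1.81979106e+00, -5.67269819e-02]), 'qd': array([-3.97712513e-04,  2.42058262e-05,  5.73051290e-04,  1.73376470e-03,
        7.30183124e-05,  5.98479002e-04]), 'joint_efforts': array([-8.80840125e-04, -4.58734202e+01, -4.18021739e+01, -2.01577568e-04,
        1.18240374e-02,  4.16628473e-05]), 'ee_pos': array([ 0.26776091, -0.53662651,  0.23014005]), 'tool_rot': array([[ 8.94797603e-01,  4.46471373e-01, -7.50096510e-04],
       [ 4.46471982e-01, -8.94795778e-01,  1.81266159e-03],
       [ 1.38118319e-04, -1.95686232e-03, -9.99998076e-01]]), 'contact_force': array([-0.13551981,  0.02280426,  0.14202325]), 'ft_torque': array([-0.02298729,  0.02745843,  0.05237932]), 'width': 0.08554507572255714}
scene [[447.51478816   0.         316.47728464]
 [  0.         447.51478816 236.53416722]
 [  0.           0.           1.        ]] [[ 0.68070649 -0.48194572  0.55169466  1.16887233]
 [ 0.73221369  0.42459568 -0.53252382 -0.66280813]
 [ 0.02240041  0.7664508   0.64191229  0.81207352]
 [ 0.          0.          0.          1.        ]] ['pixels', 'intrinsics', 'world_from_camera']
top [[578.77591507   0.         319.33909086]
 [  0.         578.77591507 237.87089181]
 [  0.           0.           1.        ]] [[-0.00897124  0.98967651 -0.1430382   0.3870794 ]
 [-0.99976931 -0.01166896 -0.01803245 -0.0874157 ]
 [-0.0195154   0.14284342  0.98955288  1.39657015]
 [ 0.          0.          0.          1.        ]] ['pixels', 'intrinsics', 'world_from_camera']
```

View pics/scene0.png

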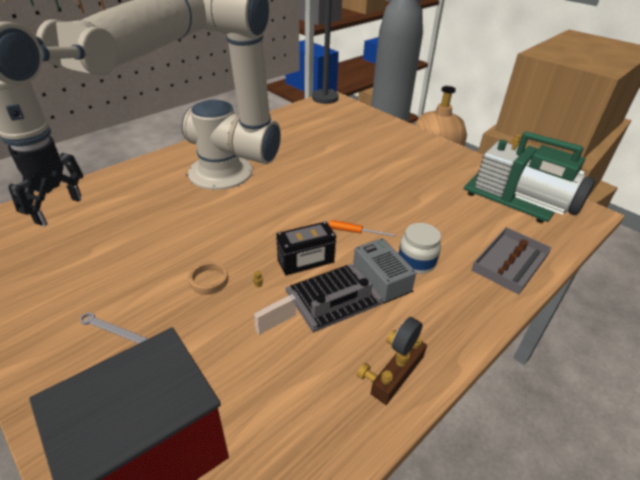

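View pics/top0.png

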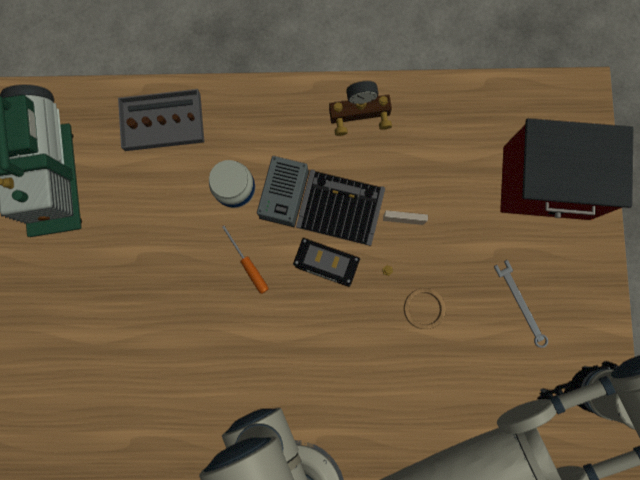

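The top view shows the pack's top at about (327,262), the dock deck at about (341,207) and the acrylic at (405,217). I'll enlarge this area to pick corners.

```bash
cat > h.py <<'E'
import numpy as np,cv2
from cell import bot,camera
def ray(c,uv):
    K,T=c["intrinsics"],c["world_from_camera"]
    x,y=(np.array(uv)-K[:2,2])/K[0,0]
    return T[:3,3],T[:3,:3]@np.array([x,-y,-1])
def onz(c,uv,z):
    o,d=ray(c,uv); return o+d*(z-o[2])/d[2]
def proj(c,P):
    T=c["world_from_camera"];p=T[:3,:3].T@(np.array(P)-T[:3,3]);K=c["intrinsics"]
    return K[0,0]*p[0]/-p[2]+K[0,2],-K[1,1]*p[1]/-p[2]+K[1,2]
E
python3 - <<'E'
import cv2
i=cv2.imread("pics/top0.png")[150:300,250:450]
cv2.imwrite("pics/c1.png",cv2.resize(i,None,fx=4,fy=4,interpolation=cv2.INTER_CUBIC))
E
```

```text
(no output)
```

View pics/c1.png

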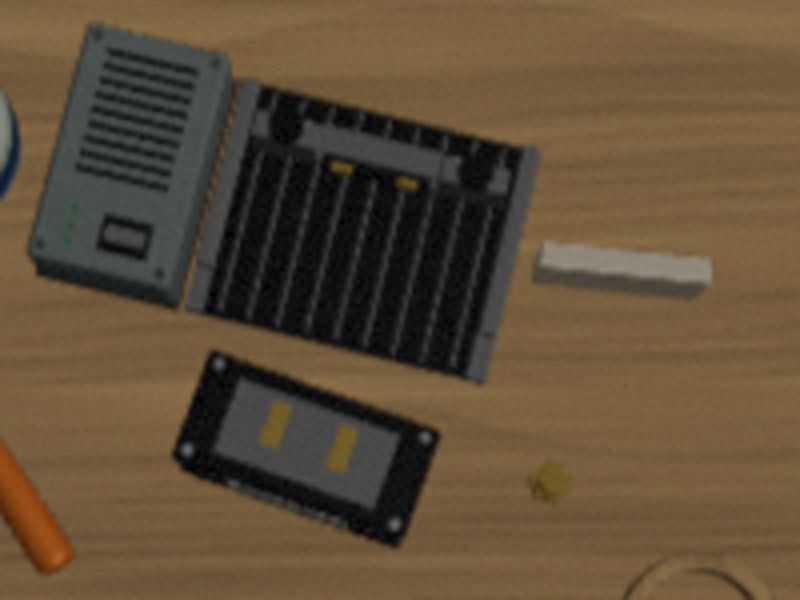

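The crop shows the pack's top corners at about (214,352), (440,432), (403,540) and (178,450). The deck's front edge runs from (187,308) to (485,380), and the pack looks yawed against it.

```bash
python3 - <<'E'
from h import *
c=camera("top"); f=lambda u,v:(u/4+250-.375,v/4+150-.375)
def show(n,pts,z):
    P=np.array([onz(c,f(*p),z) for p in pts])[:,:2]; print(n,P.round(4).tolist(),np.linalg.norm(np.diff(np.r_[P,P[:1]],axis=0),axis=1).round(4)); return P
p=show("pack",[(214,352),(440,432),(403,540),(178,450)],.096)
d=show("deck",[(187,308),(485,380),(540,150),(245,80)],.014)
h=show("hous",[(32,255),(180,297),(230,55),(92,25)],.068)
w=show("wall",[(255,132),(505,192)],.056)
show("acr",[(541,243),(711,260),(708,284),(540,270)],.06)
e=(d[0]-d[1]); e2=(d[3]-d[2]); 
for v in(e,e2,d[3]-d[0],d[2]-d[1]): print("ang",np.degrees(np.arctan2(v[1],v[0])))
for a,b in((0,1),(3,2)): v=p[a]-p[b]; print("pack y ang",np.degrees(np.arctan2(v[1],v[0])))
for a,b in((0,3),(1,2)): v=p[a]-p[b]; print("pack x ang",np.degrees(np.arctan2(v[1],v[0])))
print("pc",p.mean(0),"dock o",d[:2].mean(0), "tape",onz(c,(424,309),.024),"union",onz(c,(388,270),.041),"driver tip",onz(c,(265,291),.02),onz(c,(242,259),.02))
E
```

```text
pack [[0.5761, -0.0269], [0.529, -0.1542], [0.4683, -0.1324], [0.5204, -0.0063]] [0.1358 0.0645 0.1364 0.0594]
deck [[0.6151, -0.0068], [0.569, -0.1861], [0.7101, -0.2226], [0.7566, -0.0429]] [0.1851 0.1457 0.1856 0.146 ]
hous [[0.6387, 0.0806], [0.6127, -0.0059], [0.7574, -0.0359], [0.7769, 0.0459]] [0.0904 0.1478 0.0841 0.1425]
wall [[0.7135, -0.05], [0.6752, -0.1973]] [0.1522 0.1522]
acr [[0.6436, -0.2173], [0.6322, -0.3162], [0.618, -0.314], [0.6275, -0.2163]] [0.0996 0.0144 0.0981 0.0161]
ang 75.58834620768324
ang 75.51092790021502
ang -14.325516837960931
ang -14.527109620647318
pack y ang 69.70109819305696
pack y ang 67.571805525274
pack x ang -20.322490808229666
pack x ang -19.831945829893783
pc [ 0.52344025 -0.07993079] dock o [ 0.59207978 -0.09644863] tape [ 0.41395513 -0.30651271  0.024     ] union [ 0.50508511 -0.22289666  0.041     ] driver tip [0.46002156 0.06796349 0.02      ] [0.53707266 0.12354978 0.02      ]
```

```bash
cat >> h.py <<'E'
from scipy.spatial.transform import Rotation as R
O=np.array([.5921,-.0964]); YAW=np.radians(-14.5)
xd=np.array([np.cos(YAW),np.sin(YAW)]); yd=np.array([-xd[1],xd[0]])
def todock(p): d=np.array(p)[:2]-O; return np.array([d@xd,d@yd,p[2]])
def toworld(x,y,z): return np.r_[O+x*xd+y*yd,z]
def tool(tilt):
    t=np.radians(tilt); z=np.r_[xd*np.sin(t),-np.cos(t)]; y=np.r_[-yd,0]; return np.c_[np.cross(y,z),y,z]
def tip(s): # front corner of open finger tips, dock frame
    r=s["tool_rot"]; a=r[:,0] if r[:2,0]@xd>0 else -r[:,0]
    return todock(s["ee_pos"]-.013*r[:,2]+.011*a)
def st():
    s=bot.state(); f=s["contact_force"]
    print("t",s["clock"],"tcp",todock(s["ee_pos"]).round(4),"tip",tip(s).round(4),"F dock",np.round([f[:2]@xd,f[:2]@yd,f[2]],2),"q",s["qpos"].round(2)); return s
E
python3 - <<'E'
from h import *
s=st(); T=tool(30)
print((R.from_matrix(T)*R.from_matrix(s["tool_rot"]).inv()).as_rotvec().round(3), (toworld(-.155,0,.2)-s["ee_pos"]).round(3),xd,yd)
E
```

```text
t 0.15 tcp [-0.2037 -0.5075  0.2304] tip [-0.1954 -0.5003  0.2434] F dock [ 0.35 -0.72  0.71] q [-1.16  0.09  1.23 -0.    1.82 -0.06]
[ 0.054 -0.532 -0.7  ] [ 0.174  0.479 -0.03 ] [ 0.96814764 -0.25038   ] [0.25038    0.96814764]
```

Call:
send_rows([
  [0.174, 0.479, -0.03, 0.054, -0.532, -0.7, 0],
  [0.174, 0.479, -0.03, 0.054, -0.532, -0.7, 0],
  [0.174, 0.479, -0.03, 0.054, -0.532, -0.7, 0],
  [0.174, 0.479, -0.03, 0.054, -0.532, -0.7, 0],
  [0.174, 0.479, -0.03, 0.054, -0.532, -0.7, 0],
  [0.174, 0.479, -0.03, 0.054, -0.532, -0.7, 0],
  [0.174, 0.479, -0.03, 0.054, -0.532, -0.7, 0],
  [0.174, 0.479, -0.03, 0.054, -0.532, -0.7, 0],
  [0.174, 0.479, -0.03, 0.054, -0.532, -0.7, 0],
  [0.174, 0.479, -0.03, 0.054, -0.532, -0.7, 0],
])

```text
clock: 1.4
ee_pos: [0.4435, -0.0561, 0.2011]
tool_rot: [[0.84, -0.247, 0.482], [-0.213, -0.969, -0.125], [0.498, 0.002, -0.867]]
contact_force: [0.2, 0.1, -0.6]
width: 0.0855
```

```bash
python3 - <<'E'
from h import *
s=st(); print((R.from_matrix(tool(30))*R.from_matrix(s["tool_rot"]).inv()).as_rotvec().round(3))
E
```

```text
t 1.4 tcp [-0.1539  0.0018  0.2011] tip [-0.1509  0.0018  0.2179] F dock [ 0.17  0.18 -0.56] q [-0.17 -0.86  2.09 -0.04  1.39  1.65]
[ 0.002 -0.003 -0.003]
```

Call:
send_rows([
  [0, 0, -0.06, 0, 0, 0, 0],
  [0, 0, -0.11, 0, 0, 0, 0],
  [0, 0, -0.15, 0, 0, 0, 0],
  [0, 0, -0.179, 0, 0, 0, 0],
  [0, 0, -0.179, 0, 0, 0, 0],
  [0, 0, -0.179, 0, 0, 0, 0],
])

```text
clock: 2.15
ee_pos: [0.4457, -0.0593, 0.0243]
tool_rot: [[0.838, -0.254, 0.483], [-0.219, -0.967, -0.129], [0.5, 0.002, -0.866]]
contact_force: [-0.3, 0.0, 0.4]
width: 0.0851
```

```bash
python3 - <<'E'
from h import *
s=st()
c=camera("scene")["pixels"][190:340,200:420,::-1]
d=camera("wrist")["pixels"][:,:,::-1]
cv2.imwrite("pics/w1.png",np.vstack([cv2.resize(c,(440,300),interpolation=cv2.INTER_CUBIC),cv2.resize(d,(400,300))[:, :].copy() if 0 else cv2.copyMakeBorder(cv2.resize(d,(400,300)),0,0,0,40,0)]))
E
```

```text
t 2.15 tcp [-0.151  -0.0008  0.0243] tip [-0.148  -0.0007  0.041 ] F dock [-0.26 -0.02  0.43] q [-0.18 -0.86  2.4  -0.05  1.08  1.66]
```

View pics/w1.png

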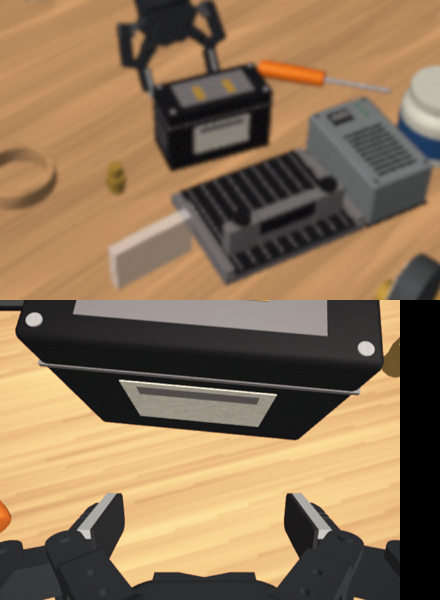

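The picture shows the open fingers behind the pack, clear of everything. I'll start the slide.

Call:
send_rows([
  [0.0145, -0.0038, 0, 0, 0, 0, 0],
  [0.029, -0.0075, 0, 0, 0, 0, 0],
  [0.0339, -0.0088, 0, 0, 0, 0, 0],
  [0.0387, -0.01, 0, 0, 0, 0, 0],
  [0.0426, -0.011, 0, 0, 0, 0, 0],
  [0.0465, -0.012, 0, 0, 0, 0, 0],
  [0.0503, -0.013, 0, 0, 0, 0, 0],
  [0.0542, -0.014, 0, 0, 0, 0, 0],
])

```text
clock: 3.25
ee_pos: [0.4993, -0.0722, 0.0222]
tool_rot: [[0.84, -0.252, 0.481], [-0.218, -0.968, -0.127], [0.498, 0.002, -0.867]]
contact_force: [-4.2, 0.6, 0.5]
width: 0.0851
```

```bash
python3 - <<'E'
from h import *
s=st()
E
```

```text
t 3.25 tcp [-0.0959  0.0002  0.0222] tip [-0.0929  0.0002  0.0389] F dock [-4.25 -0.47  0.52] q [-0.19 -0.61  2.27 -0.04  0.96  1.65]
```

Call:
send_rows([
  [0.0039, -0.001, 0, 0, 0, 0, 0],
  [0.0077, -0.002, 0, 0, 0, 0, 0],
  [0.0116, -0.003, 0, 0, 0, 0, 0],
  [0.0155, -0.004, 0, 0, 0, 0, 0],
  [0.0184, -0.0048, 0, 0, 0, 0, 0],
  [0.0203, -0.0053, 0, 0, 0, 0, 0],
])

```text
clock: 4.0
ee_pos: [0.5196, -0.0774, 0.0222]
tool_rot: [[0.84, -0.252, 0.481], [-0.217, -0.968, -0.127], [0.498, 0.002, -0.867]]
contact_force: [-3.8, 1.2, 0.7]
width: 0.0856
```

```bash
python3 - <<'E'
from h import *
s=st()
E
```

```text
t 4.0 tcp [-0.0749  0.0003  0.0222] tip [-0.0719  0.0003  0.0389] F dock [-3.94  0.17  0.69] q [-0.19 -0.53  2.22 -0.04  0.93  1.65]
```

Call:
send_rows([
  [0.0019, -0.0005, 0, 0, 0, 0, 0],
  [0.0039, -0.001, 0, 0, 0, 0, 0],
  [0.0058, -0.0015, 0, 0, 0, 0, 0],
])

```text
clock: 4.38
ee_pos: [0.5253, -0.0789, 0.0222]
tool_rot: [[0.84, -0.252, 0.481], [-0.217, -0.968, -0.127], [0.498, 0.002, -0.867]]
contact_force: [-3.0, 0.9, 0.5]
width: 0.0851
```

```bash
python3 - <<'E'
from h import *
s=st()
E
```

```text
t 4.375 tcp [-0.069   0.0003  0.0222] tip [-0.066   0.0003  0.0389] F dock [-3.1   0.1   0.54] q [-0.19 -0.51  2.2  -0.04  0.93  1.65]
```

Call:
send_rows([
  [0.001, -0.0003, 0, 0, 0, 0, 0],
  [0.0019, -0.0005, 0, 0, 0, 0, 0],
  [0.0029, -0.0008, 0, 0, 0, 0, 0],
])

```text
clock: 4.75
ee_pos: [0.5276, -0.0794, 0.022]
tool_rot: [[0.84, -0.252, 0.48], [-0.218, -0.968, -0.127], [0.496, 0.002, -0.868]]
contact_force: [-16.2, 5.1, 7.8]
width: 0.0855
```

```bash
python3 - <<'E'
from h import *
s=st()
c=camera("top"); i=c["pixels"][180:290,270:410,::-1]
cv2.imwrite("pics/t2.png",cv2.resize(i,None,fx=5,fy=5,interpolation=cv2.INTER_CUBIC))
E
```

```text
t 4.75 tcp [-0.0667  0.0003  0.022 ] tip [-0.0636  0.0004  0.0388] F dock [-16.94   0.86   7.76] q [-0.19 -0.5   2.19 -0.04  0.93  1.65]
```

View pics/t2.png

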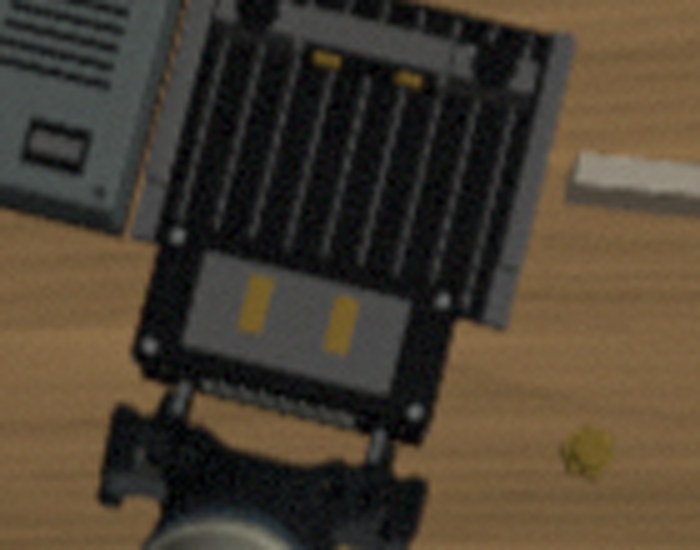

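The picture shows the pack square against the deck edge. The force rose to 17 N, so the foot has met the stop. I'll back off, raise the fingers and approach high.

Call:
send_rows([
  [-0.006, 0.0015, 0, 0, 0, 0, 0],
  [-0.0116, 0.003, 0.01, 0, 0, 0, 0],
  [-0.0116, 0.003, 0.043, 0, 0, 0, 0],
  [-0.0116, 0.003, 0.043, 0, 0, 0, 0],
  [-0.0058, 0.0015, 0.043, 0, 0, 0, 0],
  [-0.0039, 0.001, 0.043, 0, 0, 0, 0],
])

```text
clock: 5.55
ee_pos: [0.5241, -0.0787, 0.0643]
tool_rot: [[0.84, -0.252, 0.48], [-0.218, -0.968, -0.127], [0.497, 0.002, -0.868]]
contact_force: [-0.1, 0.3, -0.6]
width: 0.0857
```

```bash
python3 - <<'E'
from h import *
s=st()
E
```

```text
t 5.55 tcp [-0.0702  0.0001  0.0643] tip [-0.0671  0.0002  0.081 ] F dock [-0.14  0.27 -0.61] q [-0.19 -0.55  2.15 -0.04  1.02  1.64]
```

Call:
send_rows([
  [0.0019, -0.0005, 0.001, 0, 0, 0, 0],
  [0.0039, -0.001, 0.002, 0, 0, 0, 0],
  [0.0058, -0.0015, 0.003, 0, 0, 0, 0],
  [0.0077, -0.002, 0.0045, 0, 0, 0, 0],
  [0.0097, -0.0025, 0.006, 0, 0, 0, 0],
  [0.0116, -0.003, 0.0075, 0, 0, 0, 0],
])

```text
clock: 6.3
ee_pos: [0.5358, -0.0817, 0.0729]
tool_rot: [[0.84, -0.252, 0.481], [-0.218, -0.968, -0.127], [0.497, 0.002, -0.868]]
contact_force: [-4.0, 0.8, 2.4]
width: 0.0856
```

```bash
python3 - <<'E'
from h import *
s=st()
E
```

```text
t 6.3 tcp [-0.0582  0.0001  0.0729] tip [-0.0551  0.0002  0.0896] F dock [-4.03 -0.26  2.36] q [-0.19 -0.51  2.11 -0.04  1.02  1.64]
```

Call:
send_rows([
  [0.0029, -0.0008, 0.002, 0, 0, 0, 0],
  [0.0058, -0.0015, 0.004, 0, 0, 0, 0],
  [0.0087, -0.0023, 0.0055, 0, 0, 0, 0],
  [0.0116, -0.003, 0.007, 0, 0, 0, 0],
  [0.0145, -0.0038, 0.0085, 0, 0, 0, 0],
  [0.0174, -0.0045, 0.01, 0, 0, 0, 0],
  [0.0203, -0.0053, 0.011, 0, 0, 0, 0],
  [0.0232, -0.006, 0.012, 0, 0, 0, 0],
])

```text
clock: 7.3
ee_pos: [0.5595, -0.0877, 0.0852]
tool_rot: [[0.839, -0.252, 0.482], [-0.217, -0.968, -0.127], [0.498, 0.002, -0.867]]
contact_force: [-3.0, 0.3, 3.9]
width: 0.0853
```

```bash
python3 - <<'E'
from h import *
s=st()
c=camera("scene")["pixels"][200:340,210:430,::-1]
cv2.imwrite("pics/s3.png",cv2.resize(c,None,fx=3,fy=3,interpolation=cv2.INTER_CUBIC))
E
```

```text
t 7.3 tcp [-0.0337  0.0002  0.0852] tip [-0.0307  0.0003  0.1019] F dock [-2.98 -0.46  3.95] q [-0.2  -0.44  2.04 -0.04  1.02  1.64]
```

View pics/s3.png

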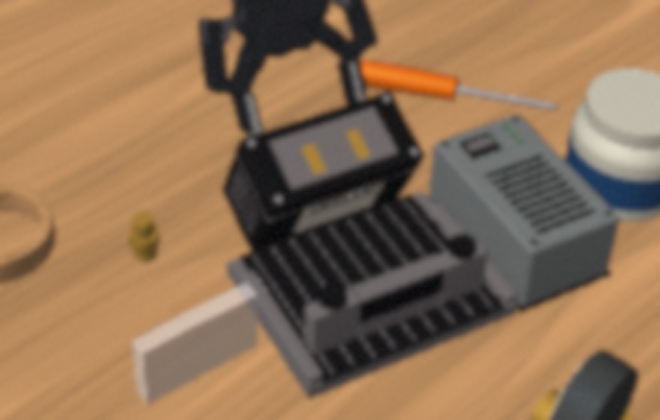

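The picture shows the pack tipping squarely over the edge at roughly 25–30°.

Call:
send_rows([
  [0.0029, -0.0008, 0.001, 0, 0, 0, 0],
  [0.0058, -0.0015, 0.002, 0, 0, 0, 0],
  [0.0087, -0.0023, 0.003, 0, 0, 0, 0],
  [0.0116, -0.003, 0.004, 0, 0, 0, 0],
  [0.0145, -0.0038, 0.0045, 0, 0, 0, 0],
  [0.0174, -0.0045, 0.005, 0, 0, 0, 0],
])

```text
clock: 8.1
ee_pos: [0.5766, -0.0922, 0.0895]
tool_rot: [[0.84, -0.252, 0.481], [-0.218, -0.968, -0.127], [0.497, 0.002, -0.868]]
contact_force: [-1.2, 0.4, -0.4]
width: 0.0851
```

```bash
python3 - <<'E'
from h import *
s=st()
E
```

```text
t 8.1 tcp [-0.0161  0.0002  0.0895] tip [-0.013   0.0002  0.1062] F dock [-1.25  0.08 -0.36] q [-0.2  -0.39  1.99 -0.03  1.01  1.64]
```

Call:
send_rows([
  [0.0019, -0.0005, 0.0005, 0, 0, 0, 0],
  [0.0039, -0.001, 0.001, 0, 0, 0, 0],
  [0.0058, -0.0015, 0.001, 0, 0, 0, 0],
  [0.0077, -0.002, 0.001, 0, 0, 0, 0],
])

```text
clock: 8.6
ee_pos: [0.5844, -0.0942, 0.0909]
tool_rot: [[0.839, -0.252, 0.482], [-0.217, -0.968, -0.127], [0.498, 0.002, -0.867]]
contact_force: [0.7, -0.6, 1.2]
width: 0.0854
```

```bash
python3 - <<'E'
from h import *
s=st()
c=camera("scene")["pixels"][200:340,210:430,::-1]
cv2.imwrite("pics/s4.png",cv2.resize(c,None,fx=3,fy=3,interpolation=cv2.INTER_CUBIC))
E
```

```text
t 8.6 tcp [-0.008   0.0002  0.0909] tip [-0.0049  0.0002  0.1077] F dock [ 0.83 -0.39  1.16] q [-0.2  -0.36  1.97 -0.03  1.01  1.63]
```

View pics/s4.png

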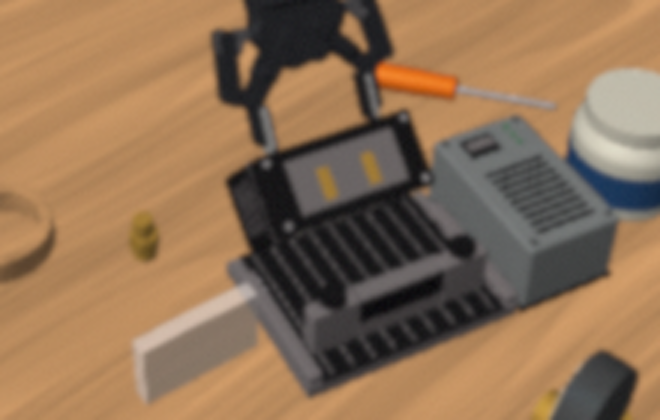

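The pack is now at about 45°, leaning near its balance point. I'll keep easing it over.

Call:
send_rows([
  [0.0029, -0.0008, 0, 0, 0, 0, 0],
  [0.0058, -0.0015, 0, 0, 0, 0, 0],
  [0.0087, -0.0023, 0, 0, 0, 0, 0],
  [0.0116, -0.003, -0.001, 0, 0, 0, 0],
])

```text
clock: 9.15
ee_pos: [0.5961, -0.0972, 0.0899]
tool_rot: [[0.839, -0.252, 0.482], [-0.217, -0.968, -0.127], [0.498, 0.002, -0.867]]
contact_force: [0.4, 0.4, 0.5]
width: 0.0857
```

```bash
python3 - <<'E'
from h import *
s=st()
E
```

```text
t 9.15 tcp [0.0041 0.0002 0.0899] tip [0.0071 0.0002 0.1066] F dock [0.3  0.49 0.47] q [-0.2  -0.32  1.95 -0.03  1.    1.63]
```

```bash
python3 - <<'E'
from h import *
a=camera("scene")["pixels"][200:340,210:430,::-1]
b=camera("top")["pixels"][150:290,250:420,::-1]
cv2.imwrite("pics/s5.png",np.hstack([cv2.resize(a,None,fx=2,fy=2),cv2.resize(b,None,fx=2,fy=2,interpolation=cv2.INTER_CUBIC)]))
E
```

```text
(no output)
```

View pics/s5.png

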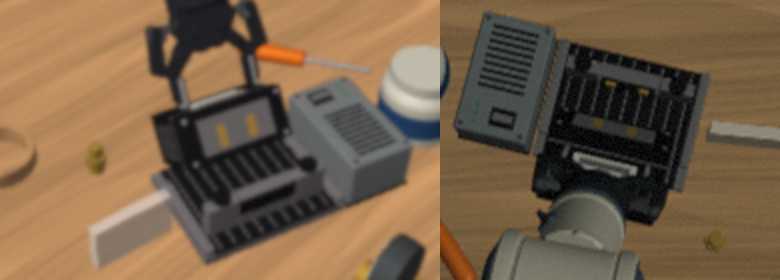

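The pack is at about 70°, with the contact end facing the wall. It may still be falling, so I'll lift the fingers and back away.

Call:
send_rows([
  [0, 0, 0.015, 0, 0, 0, 0],
  [-0.02, 0.005, 0.04, 0, 0, 0, 0],
  [-0.048, 0.0125, 0.04, 0, 0, 0, 0],
  [-0.0968, 0.025, 0.04, 0, 0, 0, 0],
  [-0.0968, 0.025, 0.04, 0, 0, 0, 0],
])

```text
clock: 9.88
ee_pos: [0.4977, -0.0716, 0.1321]
tool_rot: [[0.837, -0.251, 0.485], [-0.217, -0.968, -0.128], [0.502, 0.002, -0.865]]
contact_force: [-0.2, -0.4, -0.1]
width: 0.0847
```

```bash
python3 - <<'E'
from h import *
s=st()
a=camera("scene")["pixels"][200:340,210:430,::-1]
b=camera("top")["pixels"][150:290,250:420,::-1]
cv2.imwrite("pics/s6.png",np.hstack([cv2.resize(a,None,fx=2,fy=2),cv2.resize(b,None,fx=2,fy=2,interpolation=cv2.INTER_CUBIC)]))
E
```

```text
t 9.875 tcp [-0.0976  0.0003  0.1321] tip [-0.0946  0.0004  0.1488] F dock [-0.1  -0.42 -0.08] q [-0.19 -0.68  2.12 -0.04  1.18  1.64]
```

View pics/s6.png

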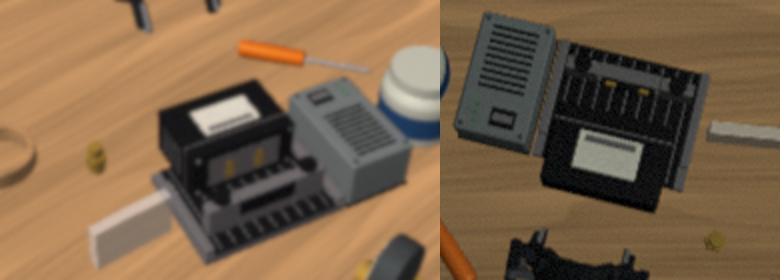

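The pack now lies flat and square on the deck. Next I'll measure its top face.

```bash
python3 - <<'E'
from h import *
c=camera("top")
for p in [(301.5,242.5),(358.5,256),(306,210.5),(365,223.5)]: print(todock(onz(c,p,.08)).round(4))
E
```

```text
[-0.0427  0.0655  0.08  ]
[-0.0417 -0.0688  0.08  ]
[0.0323 0.0737 0.08  ]
[ 0.0351 -0.0658  0.08  ]
```

Call:
send_rows([
  [0, 0, -0.05, 0, 0, 0, 0],
  [0, 0, -0.1, 0, 0, 0, 0],
  [0, 0, -0.1, 0, 0, 0, 0],
  [0.0145, -0.0038, -0.1, 0, 0, 0, 0],
  [0.029, -0.0075, -0.1, 0, 0, 0, 0],
  [0.0329, -0.0085, -0.1, 0, 0, 0, 0],
  [0.0368, -0.0095, -0.1, 0, 0, 0, 0],
  [0.0407, -0.0105, -0.1, 0, 0, 0, 0],
  [0.0445, -0.0115, -0.1, 0, 0, 0, 0],
  [0.0484, -0.0125, -0.1, 0, 0, 0, 0],
])

```text
clock: 11.28
ee_pos: [0.5476, -0.0847, 0.0299]
tool_rot: [[0.84, -0.252, 0.481], [-0.217, -0.968, -0.127], [0.498, 0.002, -0.867]]
contact_force: [-0.9, -0.7, 0.4]
width: 0.0854
```

```bash
python3 - <<'E'
from h import *
s=st()
E
```

```text
t 11.275 tcp [-0.046   0.0002  0.0299] tip [-0.043   0.0002  0.0466] F dock [-0.66 -0.85  0.36] q [-0.2  -0.43  2.14 -0.04  0.92  1.64]
```

Call:
send_rows([
  [0.0039, -0.001, 0, 0, 0, 0, 0],
  [0.0077, -0.002, 0, 0, 0, 0, 0],
  [0.0116, -0.003, 0, 0, 0, 0, 0],
  [0.0155, -0.004, 0, 0, 0, 0, 0],
  [0.0194, -0.005, 0, 0, 0, 0, 0],
  [0.0232, -0.006, 0, 0, 0, 0, 0],
  [0.0271, -0.007, 0, 0, 0, 0, 0],
  [0.031, -0.008, 0, 0, 0, 0, 0],
])

```text
clock: 12.28
ee_pos: [0.5786, -0.0927, 0.0297]
tool_rot: [[0.84, -0.252, 0.481], [-0.218, -0.968, -0.127], [0.498, 0.002, -0.867]]
contact_force: [-4.4, 0.5, 0.7]
width: 0.0851
```

```bash
python3 - <<'E'
from h import *
s=st()
E
```

```text
t 12.275 tcp [-0.014   0.0002  0.0297] tip [-0.0109  0.0002  0.0464] F dock [-4.35 -0.66  0.71] q [-0.2  -0.33  2.06 -0.04  0.89  1.64]
```

Call:
send_rows([
  [0.0029, -0.0008, 0, 0, 0, 0, 0],
  [0.0058, -0.0015, 0, 0, 0, 0, 0],
  [0.0087, -0.0023, 0, 0, 0, 0, 0],
  [0.0116, -0.003, 0, 0, 0, 0, 0],
  [0.0136, -0.0035, 0, 0, 0, 0, 0],
  [0.0145, -0.0038, 0, 0, 0, 0, 0],
])

```text
clock: 13.02
ee_pos: [0.593, -0.0965, 0.0297]
tool_rot: [[0.84, -0.252, 0.481], [-0.218, -0.968, -0.127], [0.498, 0.002, -0.867]]
contact_force: [-3.3, 1.4, 1.1]
width: 0.0852
```

```bash
python3 - <<'E'
from h import *
s=st()
c=camera("top");b=c["pixels"][160:260,280:400,::-1]
cv2.imwrite("pics/t7.png",cv2.resize(b,None,fx=5,fy=5,interpolation=cv2.INTER_CUBIC))
E
```

```text
t 13.025 tcp [0.0009 0.0002 0.0297] tip [0.0039 0.0002 0.0464] F dock [-3.56  0.57  1.11] q [-0.2  -0.28  2.02 -0.04  0.88  1.64]
```

View pics/t7.png

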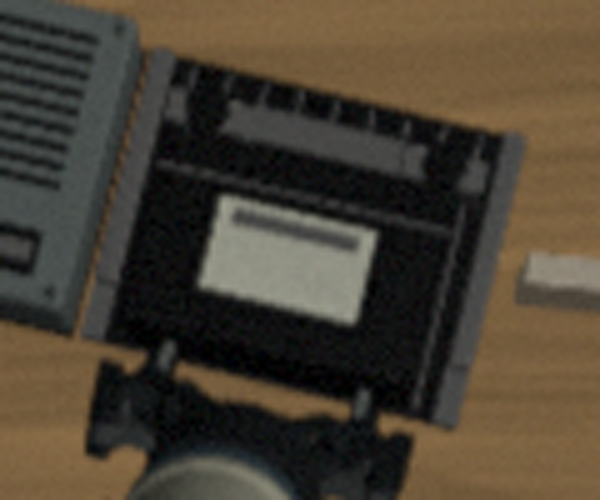

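The pack is square and between the guides. The wall's front top edge is at about (320,158) in this crop.

```bash
python3 - <<'E'
from h import *
c=camera("top")
for p in [(225,137),(320,158),(412,180),(235,103),(425,147)]: print(todock(onz(c,(280+p[0]/5-.4,160+p[1]/5-.4),.056)).round(4))
for p in [(155,163),(450,233),(215,195),(378,230)]: print(todock(onz(c,(280+p[0]/5-.4,160+p[1]/5-.4),.08)).round(4))
E
```

```text
[0.1019 0.0469 0.056 ]
[0.1027 0.0007 0.056 ]
[ 0.1027 -0.044   0.056 ]
[0.1191 0.0462 0.056 ]
[ 0.1197 -0.0462  0.056 ]
[0.0768 0.0739 0.08  ]
[ 0.0771 -0.0668  0.08  ]
[0.0687 0.0431 0.08  ]
[ 0.0706 -0.0341  0.08  ]
```

Call:
send_rows([
  [0.0005, -0.0001, 0, 0, 0, 0, 0],
  [0.001, -0.0003, 0, 0, 0, 0, 0],
])

```text
clock: 13.38
ee_pos: [0.5938, -0.0967, 0.0297]
tool_rot: [[0.84, -0.252, 0.481], [-0.218, -0.968, -0.127], [0.498, 0.002, -0.867]]
contact_force: [-3.5, 1.7, -0.1]
width: 0.0858
```

Call:
send_rows([
  [0.0005, -0.0001, 0, 0, 0, 0, 0],
  [0.001, -0.0003, 0, 0, 0, 0, 0],
])

```text
clock: 13.62
ee_pos: [0.5948, -0.097, 0.0297]
tool_rot: [[0.84, -0.252, 0.481], [-0.217, -0.968, -0.127], [0.498, 0.002, -0.867]]
contact_force: [-4.0, 1.4, -0.4]
width: 0.0856
```

Call:
send_rows([
  [0.0005, -0.0001, 0, 0, 0, 0, 0],
  [0.001, -0.0003, 0, 0, 0, 0, 0],
])

```text
clock: 13.88
ee_pos: [0.5959, -0.0973, 0.0297]
tool_rot: [[0.84, -0.252, 0.481], [-0.217, -0.968, -0.127], [0.498, 0.002, -0.867]]
contact_force: [-4.1, 1.5, 1.0]
width: 0.0856
```

Call:
send_rows([
  [0.0005, -0.0001, 0, 0, 0, 0, 0],
  [0.001, -0.0003, 0, 0, 0, 0, 0],
])

```text
clock: 14.12
ee_pos: [0.5969, -0.0976, 0.0297]
tool_rot: [[0.84, -0.252, 0.481], [-0.217, -0.968, -0.127], [0.498, 0.002, -0.867]]
contact_force: [-3.8, 2.4, -0.1]
width: 0.0856
```

Call:
send_rows([
  [0.0005, -0.0001, 0, 0, 0, 0, 0],
  [0.001, -0.0003, 0, 0, 0, 0, 0],
])

```text
clock: 14.38
ee_pos: [0.5979, -0.0979, 0.0297]
tool_rot: [[0.84, -0.252, 0.481], [-0.218, -0.968, -0.127], [0.498, 0.002, -0.867]]
contact_force: [-3.9, 2.1, 0.2]
width: 0.0854
```

Call:
send_rows([
  [0.0005, -0.0001, 0, 0, 0, 0, 0],
  [0.001, -0.0003, 0, 0, 0, 0, 0],
])

```text
clock: 14.62
ee_pos: [0.5989, -0.0982, 0.0297]
tool_rot: [[0.84, -0.252, 0.481], [-0.217, -0.968, -0.127], [0.498, 0.002, -0.867]]
contact_force: [-4.8, 1.6, -1.0]
width: 0.0855
```

Call:
send_rows([
  [0.0005, -0.0001, 0, 0, 0, 0, 0],
  [0.001, -0.0003, 0, 0, 0, 0, 0],
])

```text
clock: 14.88
ee_pos: [0.5996, -0.0984, 0.0297]
tool_rot: [[0.84, -0.252, 0.481], [-0.218, -0.968, -0.127], [0.497, 0.002, -0.868]]
contact_force: [-8.6, 4.0, 3.3]
width: 0.0857
```

Call:
send_rows([
  [0.0003, -0.0001, 0, 0, 0, 0, 0],
  [0.0003, -0.0001, 0, 0, 0, 0, 0],
])

```text
clock: 15.12
ee_pos: [0.5997, -0.0983, 0.0296]
tool_rot: [[0.84, -0.252, 0.48], [-0.218, -0.968, -0.127], [0.496, 0.002, -0.868]]
contact_force: [-9.4, 4.7, 2.7]
width: 0.0852
```

Call:
send_rows([
  [0.0003, -0.0001, 0, 0, 0, 0, 0],
  [0.0003, -0.0001, 0, 0, 0, 0, 0],
  [0.0003, -0.0001, 0, 0, 0, 0, 0],
])

```text
clock: 15.5
ee_pos: [0.5998, -0.0983, 0.0296]
tool_rot: [[0.841, -0.252, 0.48], [-0.218, -0.968, -0.126], [0.496, 0.002, -0.868]]
contact_force: [-12.8, 4.7, 4.8]
width: 0.0857
```

```bash
python3 - <<'E'
from h import *
s=st(); print(s["ft_torque"])
E
```

```text
t 15.5 tcp [0.0079 0.0001 0.0296] tip [0.011  0.0001 0.0464] F dock [-13.57   1.31   4.76] q [-0.2  -0.26  2.   -0.04  0.88  1.64]
[0.42809077 1.36612674 0.0529302 ]
```

The pack is bearing on the rigid wall at about 14 N. I'll retreat and inspect.

Call:
send_rows([
  [-0.0058, 0.0015, 0, 0, 0, 0, 0],
  [-0.029, 0.0075, 0, 0, 0, 0, 0],
  [-0.06, 0.0155, 0.03, 0, 0, 0, 0],
  [-0.0968, 0.025, 0.09, 0, 0, 0, 0],
  [-0.12, 0.031, 0.15, 0, 0, 0, 0],
  [-0.12, 0.031, 0.15, 0, 0, 0, 0],
])

```text
clock: 16.25
ee_pos: [0.4819, -0.0681, 0.1881]
tool_rot: [[0.833, -0.252, 0.493], [-0.216, -0.968, -0.13], [0.51, 0.001, -0.86]]
contact_force: [0.1, 0.4, 0.6]
width: 0.0854
```

```bash
python3 - <<'E'
from h import *
s=st()
a=camera("scene")["pixels"][220:340,230:410,::-1]
b=camera("top")["pixels"][150:270,250:400,::-1]
r=lambda i,f:cv2.resize(i,None,fx=f,fy=f,interpolation=cv2.INTER_CUBIC)
cv2.imwrite("pics/s8.png",np.hstack([r(a,2),r(b,2)]))
cv2.imwrite("pics/s9.png",np.hstack([cv2.convertScaleAbs(r(a,2.4),alpha=2),cv2.convertScaleAbs(r(b,2.4),alpha=2)]))
E
```

```text
t 16.25 tcp [-0.1138 -0.0002  0.1881] tip [-1.109e-01 -2.000e-04  2.049e-01] F dock [0.02 0.4  0.58] q [-0.18 -0.74  2.05 -0.04  1.3   1.64]
```

View pics/s9.png

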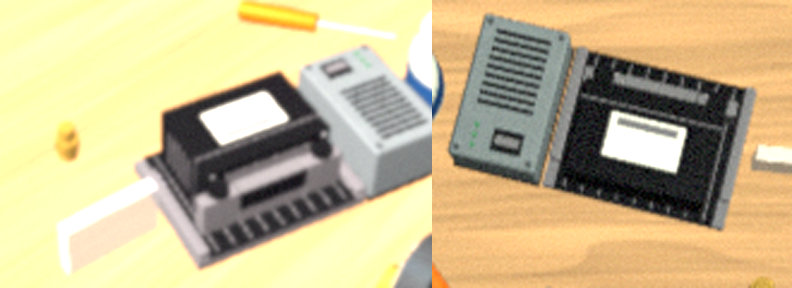

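The picture shows the pack flat against the wall and square between the guides, with its back end just inside the deck's front edge and the other items in view where they were. I'm handing the job in.

```bash
python3 -c "
from cell import ticket
print(ticket.job_done())"
```

```text
the job is handed in; nothing more can be done
None
```

The battery pack is in the dock, lying on its side with its contact end against the end wall, and I have handed the job in at about 16 s.

- **Slide:** I pushed it upright with the two open fingertips, at about 4 N. The foot met the deck edge, and the force reached about 19 N in all (17 N along the push) before I backed off. That is close to the 20 N case limit.
- **Tip:** I pushed high on it at 5 N or less and eased it past its balance point. It fell the last part of the way by itself and came to rest flat.
- **Home:** Sliding it home took about 4 N. At the wall the force rose without further movement to about 14 N. The pack's contact end was then about 106 mm into the dock, against a wall measured at 103 to 106 mm in the images.

**Last checks:** The final picture showed the pack against the wall, between the guides and square to within about 1 to 3°, which is as fine as that picture can be read. The other things in view were where they had been, and the gripper was clear with no force on it. I could not see the sprung contacts pressed in. I judge that they are from the hard stop and the position.

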